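# Push a slate price plate out over the end of the display ledge

### The job

With the fingertips only, push the slate price plate along the front of the wooden display ledge, towards the end where the weighing scale stands, until the whole yellow band at its leading end sticks out past the end of the ledge (so that a price clip can be fitted there), with at most about 20 mm of the dark slate out beyond the ledge as well. Leave the plate lying flat, square with the ledge and not sticking out over the ledge's front edge; never lift or tip it, and leave the jars, bottle, punnet, mug and brass weight standing where they are.

Things in the scene. Friction and masses are not known exactly. Their poses are not given: they have to be found in the camera images.
- plate: loose flat price plate, 100 (its x) by 160 (its y) by 8 mm thick, about 0.35 kg; dark slate with a yellow band 30 mm wide across each of its two short ends (at its +y and -y ends). Origin: centre of its underside. It lies flat on the ledge's front lane with its long side roughly along the ledge, and slides with dry friction; it tips off when more than half of its length is out.
- ledge: wooden display ledge, fixed to the table: 240 (its x) by 400 (its y, the long way) mm, its flat top 60 mm above the table. Origin: centre of its underside, on the table; +x points away from the robot, +y roughly to the robot's left. A batten 10 mm wide, standing 12 mm above the top, runs the whole length at x = 20 to 30 mm; the plate lies in front of it, on the lane from x = -120 (front edge) to x = 20 mm. Both ends (y = +200 and -200 mm) are open, without a lip.
- ledge_end_left (a point): middle of the front lane at the ledge's +y end, on the top surface's edge (ledge x = -50, y = +200, z = 60 mm)
- ledge_end_right (a point): middle of the front lane at the ledge's -y end, on the top surface's edge (ledge x = -50, y = -200, z = 60 mm)
- scale: grey electronic weighing scale with a square steel platter, 240 by 220 by 70 mm high, fixed on the table beyond one end of the ledge (either end), at least 75 mm from it. Origin: centre of its underside. It marks the end to push towards.
- crate: cardboard crate of mushrooms, 220 by 220 mm, up to 100 mm high, fixed on the table beyond the other end of the ledge, at least 75 mm from it. Origin: centre of its underside.
- jar_red: loose small jar of red preserve, 56 mm across, 65 mm high, standing on the ledge's rear lane behind the batten. Origin: centre of its underside. To be left alone.
- jar_amber: loose small jar of amber preserve, 56 mm across, 65 mm high, standing on the ledge's rear lane behind the batten. Origin: centre of its underside. To be left alone.
- syrup: loose amber glass bottle, 56 mm across, 150 mm high, on the table behind the ledge (farther from the robot). Origin: centre of its underside. To be left alone.
- punnet: loose green punnet of mushrooms, 100 by 100 mm, about 60 mm high, on the table behind the ledge. Origin: centre of its underside. To be left alone.
- mug: loose blue mug, 72 mm across, 80 mm high, on the table behind the ledge. Origin: centre of its underside. To be left alone.
- weight: loose brass weight, 40 mm across, 50 mm high, on the table between the robot and the ledge's front. Origin: centre of its underside. To be left alone.
There are look-alikes about, which are no part of the job. Of the things that look like the plate, the smallest one is meant.

How it is judged (in metres and radians):
At the end, for the whole second after the job is handed in: The plate rests flat on the ledge's front lane (height within 4 mm, tilt under 0.04 rad), square with the ledge within 0.12 rad, no more than 10 mm out over the front edge, and its leading end, at the scale's end of the ledge, sticks out 28 to 55 mm (30 mm yellow band plus up to 25 mm of slate) (((y of scale in the frame of ledge above 0 m and y of plate in the frame of ledge between 0.148 and 0.175 m) or (y of scale in the frame of ledge below 0 m and y of plate in the frame of ledge between -0.175 and -0.148 m)) and x of plate in the frame of ledge above -0.08 m and z of plate in the frame of ledge between 0.056 and 0.064 m and angle between the y axis of plate and the y axis of ledge, either way round below 0.12 rad and angle between plate's own z axis and vertical below 0.04 rad and linear speed of plate below 0.01 m/s); the robot touches nothing.
It fails at once if the plate is lifted off the ledge (z of plate in the frame of ledge above 0.072 m).
It fails at once if the plate is tipped (angle between plate's own z axis and vertical above 0.12 rad).
It fails at once if a jar, the bottle, the punnet, the mug or the weight is moved by more than 15 mm (distance of any of jar_red, jar_amber, syrup, punnet, mug, weight from where it was at the start of the episode above 0.015 m).
It also fails if it takes over 42 s, if anything falls off the work surface, if the arm or the gripper's body presses on something with over 40 N, if the wrist force passes 120 N, or if a joint passes its speed limit or range.

### The arm

A 6-joint arm with a two-finger parallel gripper is mounted at the origin on the work surface. World frame = base frame: x ahead of the robot, y to its left, z up, the work surface at z = 0. Lengths are in m, angles in degrees, forces in N, time in s.
With the tool pointing down it reaches from about 0.25 to 0.725 m from the base axis. Payload 9.7 kg.
Tool frame: the origin (TCP) lies at the very end of the fingers, on their centre line; the grasp point (between the pads) lies 19 mm behind it; x points along the fingers, y is the direction in which the jaws open and shut, and the axes are right-handed (so a half turn about x gives the same grasp; the last joint's range is limited). The gripper opens to 85 mm and grips with 20 to 120 N. Pads are 22 mm wide; open, the fingers measure 114 mm over their backs; the gripper's body (76 mm by 85 mm) begins 54 mm behind the grasp point. The pads swing forward as they close: fully open they stand 13 mm farther back than shut.
Start: joints at [-69.614, 4.979, 10.078, 95.1, 0, 90], TCP at [0.192, -0.516, 0.231] pointing down, gripper open.
Joint ranges: [-179.16, 179.16], [-48.56, 103.87], [-65.8, 70.77], [-126.05, 130.52], [-82.76, 87.17], [-180, 180]. Speed limits (degrees/s): [127.2, 127.2, 147.25, 180, 180, 180].

### API

Orientations are given as [roll, pitch, yaw] about the fixed x, y, z axes, in that order (R = Rz(yaw) Ry(pitch) Rx(roll)).
In Python, from workcell import get_obs, cams, bot gives the robot as it stands.
- The arm moves only by the tool apply_moves, never from a script. Its argument "rows" is a list that holds one entry, the list of rows, each a list of 7 numbers: the shift along the tool's x, y, z in mm, then the turn, a rotation vector about the tool's x, y, z in rad, then the opening, from 0 (shut) to 1 (fully open). A call has 1 to 20 rows; each row is the pose to reach, as a shift and turn from the pose measured when the call began, along the tool's axes at that moment; what a row does not reach only later rows make up. A row lasts 1/10 s, in which the tool goes at most 50 mm and 8.59 degrees, less where a joint would pass 70% of its speed; a pose out of reach is approached as far as the arm can. A call with a gripper value outside its range is refused whole. The fingers move at their own pace and stop on an object; "newtons" is the grip in N (left out, the last holds). Time passes only in rows, so rows that repeat a pose let the fingers close. It gives the time, the measured TCP pose, the force and the opening at its end, in the units of the state.
- get_obs(): the state, without advancing time (a new reading comes with each control period).
- cams.camera(name): name is "scene" or "top" or "wrist"; returns a dict with "pixels" (420x560x3 uint8, red, green, blue), "range_z" (420x560 float32, m along the optical axis (not along the pixel's ray), 0 where there is no reading), "fx", "fy", "cx", "cy" (pixels), "eye" and "attitude" of the camera in the world. Camera axes: x right, y up, looking along -z (the intrinsics and any distortion apply to the point x, -y, -z); pixel columns grow to the right and rows downward; lengths in m; the calibration is good to about 2 mm. A picture is of the moment at which its call begins.
- bot.job_done(): hands the job in, once; it reports no verdict.
Trained networks look in a picture, given as the dict that the camera call returned (one of the last four; its "shot" number tells which), for a name from the list of things; names that differ only in an ending like _2 or _b are one class to them, and where a whole thing is asked for, a point or a joint stands for the part that bears it (a point fixed in the world has none). Each returns a list of dicts, best first, with "confidence" (0 to 1); they miss things now and then, are a little off and sometimes report something else, mostly with a low value. They report only what shows in the picture. A call takes as long as a camera call. They do not tell look-alikes from the thing itself.
- cams.find_in(label, picture): "at" ([x, y, z] in m, in world coordinates, good to about 4 mm: the middle of the surface that is visible of it).
The state is a dict: "time": time; "q": joint angles; "qd": joint speeds; "joint_efforts": joint torques, N m; "ee_pos": TCP position; "tcp_rot": TCP orientation; "wrist_force": force on the tool from outside, world axes, zero at the start; "torque": the same for the moment, N m; "opening": finger opening in m.
Only numpy, scipy, OpenCV 4.12 (cv2) and the standard library are available. Lean on these libraries where they do the work, as an engineer would, in place of code of your own. Each camera call takes 0.05 s, during which the arm holds its last target.

## Working session

There is one attempt and no reset: what is moved stays moved. The work goes in short steps, Python scripts to look and compute and a tool call to move; the robot and the scene stay as the last step left them, time stands still between calls to the robot, and variables do not carry over. Pictures are saved under pics/ and viewed, and the job is handed in when it is done.

Besides the shell and the picture viewer there is one more tool, called after "Request:" in YAML: its name, and indented under it one key for each argument. apply_moves: Moves the arm, as the interface text tells. Its arguments: {"type":"object","properties":{"rows":{"type":"array"},"newtons":{"type":"number"}},"required":["rows"]}

```bash
ls; mkdir -p pics; cat > h.py <<'E'
import numpy as np, cv2
from workcell import get_obs, cams, bot
def snap(n,f):
    d=cams.camera(n); cv2.imwrite('pics/'+f,cv2.cvtColor(d['pixels'],cv2.COLOR_RGB2BGR)); return d
E
python3 - <<'E'
from h import *
print(get_obs())
for n in ('top','scene'):
    d=snap(n,n+'0.png'); print({k:(v if k not in('pixels','range_z') else v.shape) for k,v in d.items()})
    for l in ('plate','ledge','scale','crate','weight','jar_red','jar_amber','syrup','mug','punnet'):
        print(n,l,[(np.round(r['at'],3).tolist(),round(r['confidence'],2)) for r in cams.find_in(l,d)])
E
```

```text
pics
{'time': 0.0, 'q': array([-6.96124936e+01,  5.00960456e+00,  1.00322700e+01,  9.50998505e+01,
       -5.66935493e-04,  8.99991334e+01]), 'qd': array([ 0.00554781, -0.03486025, -0.02739085, -0.04366175, -0.09360251,
       -0.05152529]), 'joint_efforts': array([ 1.54464287e-03, -5.20382488e+01,  4.64815843e+01,  1.60000124e-02,
        9.64480660e-05,  1.02118793e-06]), 'ee_pos': array([ 0.19151362, -0.51531661,  0.23057786]), 'tcp_rot': array([-89.58002862,  89.92281286, 110.80834478]), 'wrist_force': array([-0.77955412, -0.58166733, -0.38357599]), 'torque': array([ 0.04137817,  0.01878008, -0.07302834]), 'opening': 0.08502024101567007}
{'pixels': (420, 560, 3), 'range_z': (420, 560), 'fx': 379.6871172843685, 'fy': 379.6871172843685, 'cx': 286.06798369684986, 'cy': 212.46919694728163, 'eye': array([0.46226547, 0.01154433, 1.01435229]), 'attitude': array([  3.26939334,   1.22140624, -89.3231706 ]), 'shot': 1}
top plate [([0.513, -0.029, 0.064], 0.93), ([0.767, 0.336, 0.009], 0.89), ([0.272, -0.306, 0.01], 0.67)]
top ledge [([0.579, -0.065, 0.061], 0.8)]
top scale [([0.429, 0.339,
[... 465 characters left out ...]
05373, 'cy': 207.34571292336835, 'eye': array([ 1.06572052, -0.85141433,  0.8748649 ]), 'attitude': array([52.52373511, -0.2137644 , 31.29462949]), 'shot': 2}
scene plate [([0.78, 0.333, 0.012], 0.64), ([0.288, -0.308, 0.01], 0.63)]
scene ledge [([0.591, -0.148, 0.062], 0.77)]
scene scale [([0.457, 0.302, 0.07], 0.97), ([0.771, -0.031, 0.043], 0.39)]
scene crate [([0.625, -0.499, 0.075], 0.86)]
scene weight [([0.411, -0.124, 0.028], 0.61)]
scene jar_red [([0.624, 0.072, 0.1], 0.69)]
scene jar_amber [([0.661, -0.106, 0.11], 0.86), ([0.592, -0.149, 0.064], 0.2)]
scene syrup [([0.705, 0.131, 0.075], 0.86), ([0.59, -0.142, 0.061], 0.52)]
scene mug []
scene punnet [([0.771, -0.033, 0.039], 0.59)]
```

View pics/top0.png

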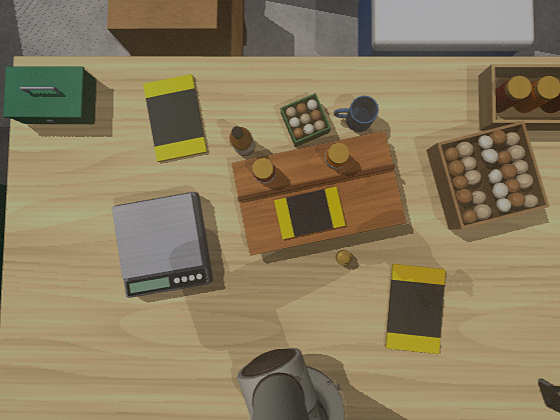

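View pics/scene0.png

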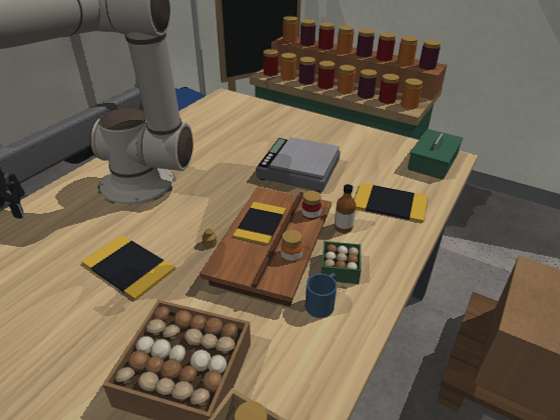

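Candidates in the top view are (310,212) on the ledge, (175,118) and (415,308), both on the table. The ledge one is visibly the smallest and is the one on the front lane. I'll confirm that in a crop and measure it.

```bash
cat >> h.py <<'E'
from scipy.spatial.transform import Rotation as R
def cloud(d):
    h,w=d['range_z'].shape; v,u=np.mgrid[:h,:w]; z=d['range_z']
    p=np.stack([(u-d['cx'])/d['fx']*z,-(v-d['cy'])/d['fy']*z,-z],-1)
    return p@R.from_euler('xyz',d['attitude'],degrees=True).as_matrix().T+d['eye']
def rect(p,c=None):
    (cx,cy),(w,h),a=cv2.minAreaRect((p[:,:2]*1000).astype(np.float32)); 
    if h<w: w,h,a=h,w,a+90
    return (cx,cy),(w,h),a   # long axis dir = a+90
def measure(d):
    P=cloud(d); hsv=cv2.cvtColor(d['pixels'],cv2.COLOR_RGB2HSV); z=P[...,2]
    roi=(P[...,0]>.4)&(P[...,0]<.75)&(P[...,1]>-.32)&(P[...,1]<.25)
    out={}
    yel=(hsv[...,0]>22)&(hsv[...,0]<35)&(hsv[...,1]>180)&(hsv[...,2]>90)
    dark=(hsv[...,2]<75)&(hsv[...,1]<110)
    m=(roi&(z>.055)&(z<.08)&(yel|dark)).astype(np.uint8); m=cv2.morphologyEx(m,cv2.MORPH_OPEN,np.ones((3,3)))
    n,l,s,c=cv2.connectedComponentsWithStats(m); k=1+np.argmax(s[1:,4]); out['plate']=(rect(P[l==k]),s[k])
    m=(roi&(z>.052)&(z<.08)).astype(np.uint8); m=cv2.morphologyEx(m,cv2.MORPH_OPEN,np.ones((5,5)))
    n,l,s,c=cv2.connectedComponentsWithStats(m); k=1+np.argmax(s[1:,4]); out['ledge']=(rect(P[l==k]),s[k])
    return out,P
E
python3 - <<'E'
from h import *
d=snap('top','top1.png'); o,P=measure(d); print(o)
for n,(u,v) in dict(plate=(310,212),front=(265,235),rear=(300,165),t=(350,300)).items(): print(n,P[v,u])
im=d['pixels'][110:270,210:430]; cv2.imwrite('pics/crop1.png',cv2.cvtColor(cv2.resize(im,None,fx=3.5,fy=3.5,interpolation=2),4))
# sizes of others
hsv=cv2.cvtColor(d['pixels'],cv2.COLOR_RGB2HSV)
yel=(hsv[...,0]>22)&(hsv[...,0]<35)&(hsv[...,1]>180)&(hsv[...,2]>90)
n,l,s,c=cv2.connectedComponentsWithStats(yel.astype(np.uint8))
for i in range(1,n):
    if s[i,4]>100: print(c[i],s[i,4],rect(P[l==i]),P[l==i][:,2].mean())
E
```

```text
{'plate': (((517.3137817382812, -24.968185424804688), (101.70769500732422, 161.42947387695312), 13.105128288269043), array([ 274,  187,   71,   52, 2515], dtype=int32)), 'ledge': (((568.7835083007812, -47.381072998046875), (240.32846069335938, 399.8013610839844), 12.409417152404785), array([  233,   132,   172,   123, 13834], dtype=int32))}
plate [ 0.51788636 -0.02731292  0.06821885]
front [0.45929192 0.0847239  0.06112652]
rear [ 0.63752555 -0.00136437  0.05938775]
t [ 0.29073357 -0.13740157 -0.0014137 ]
[168.85944363  85.43338214] 683 ((703.032958984375, 181.72955322265625), (129.05426025390625, 575.389404296875), 137.89605331420898) 0.013849275597336142
[180.4264099  148.66437414] 727 ((615.0541381835938, 180.6170654296875), (113.36234283447266, 441.439453125), 152.29875564575195) 0.015060107368225432
[334.608 206.86 ] 500 ((523.7489013671875, -42.34124755859375), (101.55035400390625, 128.15219116210938), 10.373858451843262) 0.0715194875456599
[283.63083164 218.06693712] 493 ((502.6374816894531, 38.51361083984375), (32.12690734863281, 101.76336669921875), 104.42303943634033) 0.07504049910977298
[418.02997602 273.95803357] 834 ((390.6657409667969, -181.11924743652344), (57.11167526245117, 407.0888671875), 167.5994415283203) 0.012726538342996665
[412.46816038 342.65683962] 848 ((284.6031799316406, -156.42958068847656), (98.78977966308594, 478.912353515625), 145.04984664916992) 0.017436086261282225
```

View pics/crop1.png

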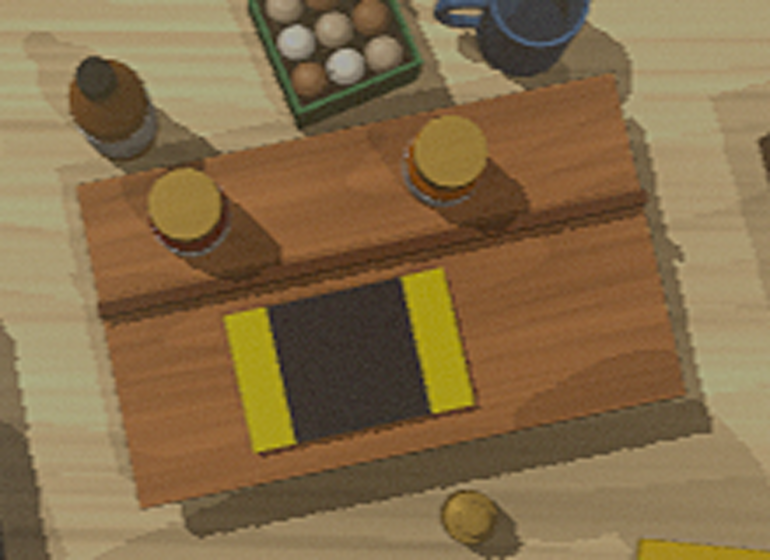

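The crop confirms the small plate: 101 x 161 mm, z≈0.068, lying in front of the batten. In the ledge frame it is at about (-45, +33) mm and 0.7° off square. The scale is at +y, so the plate has to go about 127 mm towards +y. Next I work out the approach.

```bash
cat >> h.py <<'E'
L0=np.array([568.8,-47.4]); LY=np.radians(12.4)
ex=np.array([np.cos(LY),np.sin(LY)]); ey=np.array([-np.sin(LY),np.cos(LY)])
def w2l(p): q=np.asarray(p)[:2]-L0; return np.array([q@ex,q@ey])
def l2w(p): return L0+p[0]*ex+p[1]*ey
def goto(lx,ly,z):
    s=get_obs(); T=R.from_euler('xyz',s['tcp_rot'],degrees=True)
    t=np.r_[l2w((lx,ly)),z]; dp=T.inv().apply(t-s['ee_pos']*1000)
    best=None
    for sg in (1,-1):
        y=np.r_[sg*ex,0]; x=np.array([0,0,-1.]); G=R.from_matrix(np.stack([x,y,np.cross(x,y)],1))
        rv=(T.inv()*G).as_rotvec(); print('shift',dp.round(1),'turn',rv.round(3))
    print('t',s['time'],'tcp',s['ee_pos'].round(4),'ledge',w2l(s['ee_pos']*1000).round(1),'q',s['q'].round(1),'F',s['wrist_force'].round(1),'op',s['opening'])
    print('axes',T.as_matrix().round(3).tolist())
E
python3 - <<'E'
from h import *
goto(-45,-85,150)
E
```

```text
shift [  81.3 -229.5 -460.3] turn [-1.431  0.    -0.   ]
shift [  81.3 -229.5 -460.3] turn [ 1.71 -0.   -0.  ]
t 1.15 tcp [ 0.1916 -0.5155  0.2313] ledge [-468.9 -376.2] q [-69.6   5.   10.1  95.1  -0.   90. ] F [ 0.6 -0.8 -0.5] op 0.08577318833587891
axes [[-0.0, 0.348, -0.937], [-0.0, -0.937, -0.348], [-1.0, 0.0, 0.0]]
```

Request:
apply_moves:
  rows:
    - [[5, -15, -30, -0.1, 0, 0, 0.6], [10, -35, -70, -0.2, 0, 0, 0.6], [15, -55, -110, -0.33, 0, 0, 0.6], [20, -75, -150, -0.46, 0, 0, 0.6], [25, -95, -190, -0.59, 0, 0, 0.6], [30, -115, -230, -0.72, 0, 0, 0.6], [35, -135, -270, -0.85, 0, 0, 0.6], [40, -155, -310, -0.98, 0, 0, 0.6], [45, -175, -350, -1.1, 0, 0, 0.6], [50, -195, -390, -1.22, 0, 0, 0.6], [50, -210, -425, -1.33, 0, 0, 0.6], [50, -222, -445, -1.4, 0, 0, 0.6], [50, -229.5, -460, -1.431, 0, 0, 0.6], [50, -229.5, -460, -1.431, 0, 0, 0.6], [50, -229.5, -460, -1.431, 0, 0, 0.6]]

```text
time: 2.65
ee_pos: [0.5426, -0.1405, 0.1813]
tcp_rot: [-70.6, 90.0, -148.3]
wrist_force: [-0.4, 0.1, 0.6]
opening: 0.0511
```

```bash
python3 - <<'E'
from h import *
goto(-45,-85,90)
snap('wrist','wrist1.png'); d=snap('scene','scene1.png')
E
```

```text
shift [91.3  0.6 -0.3] turn [-0.002  0.     0.   ]
shift [91.3  0.6 -0.3] turn [ 3.14e+00  1.00e-03 -0.00e+00]
t 2.65 tcp [ 0.5426 -0.1405  0.1813] ledge [-45.6 -85.3] q [-14.5   5.7   5.3  89.6  -0.   63.2] F [-0.4  0.1  0.6] op 0.051105484100148084
axes [[-0.0, 0.977, 0.213], [-0.0, 0.213, -0.977], [-1.0, -0.0, 0.0]]
```

View pics/wrist1.png

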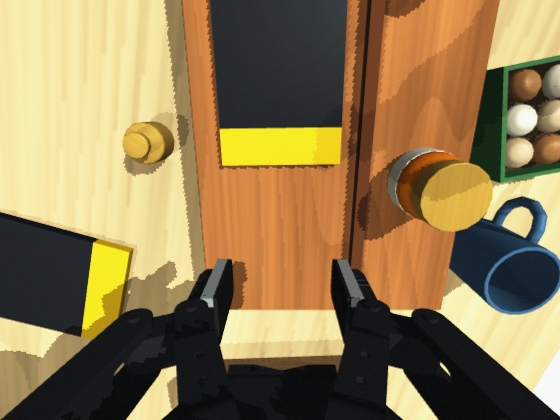

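View pics/scene1.png

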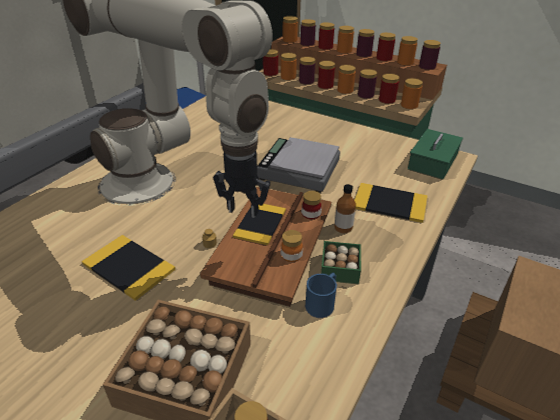

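The fingers straddle the lane behind the trailing band: band edge at about row 163, finger tips at about row 265, and they clear the batten and jar. Going down.

Request:
apply_moves:
  rows:
    - [[30, 0.6, 0, 0, 0, 0, 0.6], [60, 0.6, 0, 0, 0, 0, 0.6], [90, 0.6, 0, 0, 0, 0, 0.6], [105, 0.6, 0, 0, 0, 0, 0.6], [113, 0.6, 0, 0, 0, 0, 0.6], [113, 0.6, 0, 0, 0, 0, 0.6], [113, 0.6, 0, 0, 0, 0, 0.6]]

```text
time: 3.45
ee_pos: [0.5434, -0.1413, 0.0698]
tcp_rot: [56.2, 89.9, -21.6]
wrist_force: [0.2, -0.8, 0.7]
opening: 0.0513
```

Request:
apply_moves:
  rows:
    - [[1.5, 0, 0, 0, 0, 0, 0.6], [3, 0, 0, 0, 0, 0, 0.6], [3, 0, 0, 0, 0, 0, 0.6]]

```text
time: 3.75
ee_pos: [0.5437, -0.1413, 0.0672]
tcp_rot: [57.7, 89.9, -20.1]
wrist_force: [0.3, 0.1, -0.5]
opening: 0.0514
```

```bash
python3 - <<'E'
from h import *
goto(-45,-85,63)
snap('wrist','wrist2.png')
E
```

```text
shift [ 4.2 -0.3 -1.4] turn [-0.003  0.001 -0.002]
shift [ 4.2 -0.3 -1.4] turn [ 3.139e+00 -3.000e-03 -2.000e-03]
t 3.75 tcp [ 0.5437 -0.1413  0.0672] ledge [-44.7 -86.3] q [-14.6   6.4  -6.5  76.9  -0.   63.2] F [ 0.3  0.1 -0.5] op 0.05137044023910151
axes [[0.002, 0.977, 0.212], [-0.001, 0.212, -0.977], [-1.0, 0.002, 0.001]]
```

View pics/wrist2.png

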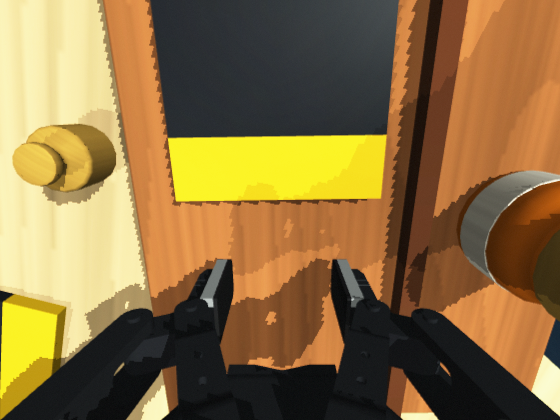

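No contact yet. I'll continue down in small steps to find the ledge top by touch.

Request:
apply_moves:
  rows:
    - [[1, 0, 0, 0, 0, 0, 0.6], [2, 0, 0, 0, 0, 0, 0.6], [3, 0, 0, 0, 0, 0, 0.6], [3, 0, 0, 0, 0, 0, 0.6], [3, 0, 0, 0, 0, 0, 0.6]]

```text
time: 4.3
ee_pos: [0.5436, -0.1413, 0.064]
tcp_rot: [57.2, 89.9, -20.6]
wrist_force: [0.0, -0.6, 0.5]
opening: 0.0512
```

Request:
apply_moves:
  rows:
    - [[1, 0, 0, 0, 0, 0, 0.6], [2, 0, 0, 0, 0, 0, 0.6], [2, 0, 0, 0, 0, 0, 0.6], [2, 0, 0, 0, 0, 0, 0.6]]

```text
time: 4.7
ee_pos: [0.5435, -0.1413, 0.062]
tcp_rot: [57.3, 89.9, -20.4]
wrist_force: [-0.3, 0.1, 1.3]
opening: 0.0513
```

Request:
apply_moves:
  rows:
    - [[1, 0, 0, 0, 0, 0, 0.6], [1.5, 0, 0, 0, 0, 0, 0.6], [1.5, 0, 0, 0, 0, 0, 0.6], [1.5, 0, 0, 0, 0, 0, 0.6]]

```text
time: 5.1
ee_pos: [0.5435, -0.1413, 0.0605]
tcp_rot: [55.3, 89.9, -22.4]
wrist_force: [-0.7, 0.8, -0.2]
opening: 0.0515
```

Request:
apply_moves:
  rows:
    - [[1, 0, 0, 0, 0, 0, 0.6], [1, 0, 0, 0, 0, 0, 0.6], [1, 0, 0, 0, 0, 0, 0.6]]

```text
time: 5.4
ee_pos: [0.5435, -0.1413, 0.0595]
tcp_rot: [55.7, 89.9, -22.1]
wrist_force: [0.2, 0.6, 0.2]
opening: 0.0511
```

Request:
apply_moves:
  rows:
    - [[1, 0, 0, 0, 0, 0, 0.6], [1, 0, 0, 0, 0, 0, 0.6], [1, 0, 0, 0, 0, 0, 0.6]]

```text
time: 5.7
ee_pos: [0.5435, -0.1413, 0.0584]
tcp_rot: [55.9, 89.9, -21.9]
wrist_force: [-0.0, -0.7, 1.1]
opening: 0.0515
```

Request:
apply_moves:
  rows:
    - [[1, 0, 0, 0, 0, 0, 0.6], [1, 0, 0, 0, 0, 0, 0.6], [1, 0, 0, 0, 0, 0, 0.6]]

```text
time: 6.0
ee_pos: [0.5435, -0.1413, 0.0574]
tcp_rot: [55.2, 89.9, -22.6]
wrist_force: [0.1, 0.3, 0.0]
opening: 0.0512
```

Request:
apply_moves:
  rows:
    - [[1, 0, 0, 0, 0, 0, 0.6], [1, 0, 0, 0, 0, 0, 0.6], [1, 0, 0, 0, 0, 0, 0.6]]

```text
time: 6.3
ee_pos: [0.5436, -0.1413, 0.0568]
tcp_rot: [57.0, 89.9, -20.7]
wrist_force: [-1.0, -0.4, 5.6]
opening: 0.0512
```

The ledge top is touched at TCP z≈0.057. I raise 3 mm so the tips sit at mid-thickness, then push gently along the ledge (tool -z).

Request:
apply_moves:
  rows:
    - [[-1.5, 0, 0, 0, 0, 0, 0.6], [-3.2, 0, 0, 0, 0, 0, 0.6], [-3.2, 0, -6, 0, 0, 0, 0.6], [-3.2, 0, -12, 0, 0, 0, 0.6], [-3.2, 0, -16, 0, 0, 0, 0.6], [-3.2, 0, -20, 0, 0, 0, 0.6], [-3.2, 0, -23, 0, 0, 0, 0.6], [-3.2, 0, -26, 0, 0, 0, 0.6], [-3.2, 0, -29, 0, 0, 0, 0.6], [-3.2, 0, -32, 0, 0, 0, 0.6], [-3.2, 0, -36, 0, 0, 0, 0.6], [-3.2, 0, -40, 0, 0, 0, 0.6], [-3.2, 0, -40, 0, 0, 0, 0.6]]

```text
time: 7.6
ee_pos: [0.535, -0.1017, 0.06]
tcp_rot: [67.4, 89.9, -10.3]
wrist_force: [-0.3, 0.3, 0.3]
opening: 0.0514
```

```bash
python3 - <<'E'
from h import *
goto(-45,50,60)
snap('wrist','wrist3.png'); snap('scene','scene3.png')
E
```

```text
shift [ -0.1  -0.6 -95.8] turn [-0.003  0.001 -0.002]
shift [ -0.1  -0.6 -95.8] turn [ 3.139e+00 -3.000e-03 -1.000e-03]
t 7.6 tcp [ 0.535  -0.1017  0.06  ] ledge [-44.6 -45.8] q [-10.8   4.3  -9.6  76.    0.   67. ] F [-0.3  0.3  0.3] op 0.05142246673569988
axes [[0.002, 0.977, 0.212], [-0.0, 0.212, -0.977], [-1.0, 0.002, 0.001]]
```

View pics/wrist3.png

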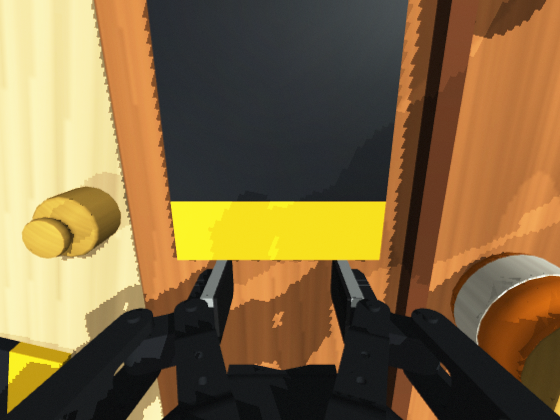

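The band edge (row 260) is now at the finger tips (row 260), square and centred. Continuing the push.

Request:
apply_moves:
  rows:
    - [[0, -0.3, -3, 0, 0, 0, 0.6], [0, -0.3, -7, 0, 0, 0, 0.6], [0, -0.3, -11, 0, 0, 0, 0.6], [0, -0.3, -15, 0, 0, 0, 0.6], [0, -0.3, -19, 0, 0, 0, 0.6], [0, -0.3, -23, 0, 0, 0, 0.6], [0, -0.3, -27, 0, 0, 0, 0.6], [0, -0.3, -31, 0, 0, 0, 0.6], [0, -0.3, -35, 0, 0, 0, 0.6], [0, -0.3, -39, 0, 0, 0, 0.6], [0, -0.3, -43, 0, 0, 0, 0.6], [0, -0.3, -47, 0, 0, 0, 0.6], [0, -0.3, -51, 0, 0, 0, 0.6], [0, -0.3, -55, 0, 0, 0, 0.6], [0, -0.3, -59, 0, 0, 0, 0.6], [0, -0.3, -63, 0, 0, 0, 0.6], [0, -0.3, -67, 0, 0, 0, 0.6], [0, -0.3, -70, 0, 0, 0, 0.6], [0, -0.3, -70, 0, 0, 0, 0.6]]

```text
time: 9.6
ee_pos: [0.5197, -0.0329, 0.0599]
tcp_rot: [89.1, 89.9, 11.4]
wrist_force: [-0.0, -1.6, -0.1]
opening: 0.0512
```

```bash
python3 - <<'E'
from h import *
goto(-45,69,60)
snap('wrist','wrist4.png'); snap('scene','scene4.png'); d=snap('top','top4.png')
E
```

```text
shift [ -0.1  -0.3 -44.3] turn [-0.002  0.    -0.002]
shift [ -0.1  -0.3 -44.3] turn [ 3.14e+00 -3.00e-03 -0.00e+00]
t 9.6 tcp [ 0.5197 -0.0329  0.0599] ledge [-44.8  24.7] q [ -3.6   1.1 -13.   75.9   0.   74.1] F [-0.  -1.6 -0.1] op 0.0512095598966765
axes [[0.002, 0.977, 0.213], [0.0, 0.213, -0.977], [-1.0, 0.002, 0.0]]
```

View pics/wrist4.png

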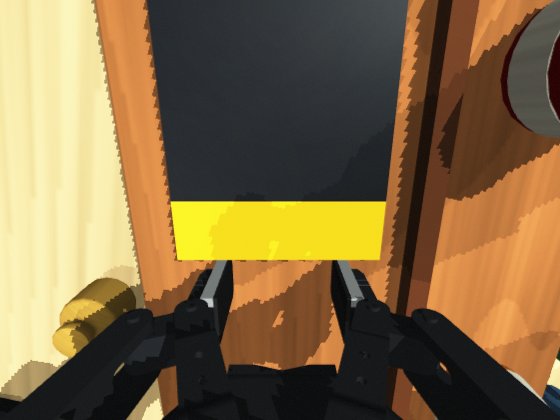

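View pics/top4.png

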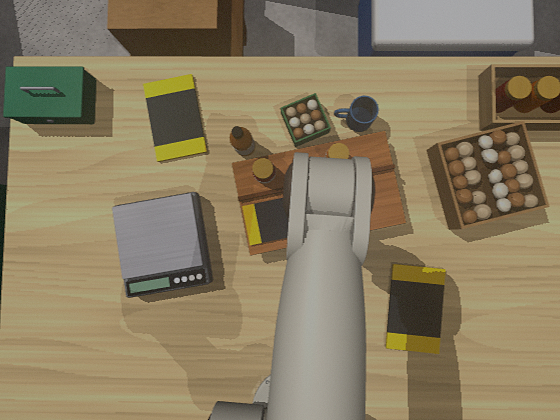

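The plate moves with the fingers and stays square. In the top view its leading band is at (252,223), near the ledge end. I measure it before the last stretch.

```bash
cat >> h.py <<'E'
def lead(d):
    P=cloud(d)*1000; hsv=cv2.cvtColor(d['pixels'],cv2.COLOR_RGB2HSV)
    m=(hsv[...,0]>22)&(hsv[...,0]<35)&(hsv[...,1]>170)&(hsv[...,2]>80)&(P[...,2]>50)&(P[...,2]<80)&(P[...,1]>0)
    m=cv2.morphologyEx(m.astype(np.uint8),cv2.MORPH_OPEN,np.ones((3,3)))
    n,l,s,c=cv2.connectedComponentsWithStats(m); k=1+np.argmax(s[1:,4])
    Q=P[l==k][:,:2]-L0; print('band n',s[k,4],'x',np.percentile(Q@ex,[1,99]).round(1),'y',np.percentile(Q@ey,[1,50,99]).round(1),'z',np.median(P[l==k][:,2]).round(1))
    print(rect(np.c_[P[l==k][:,:2]/1000]))
E
python3 - <<'E'
from h import *
d=cams.camera('top'); lead(d)
E
```

```text
band n 456 x [-94.1   3.3] y [165.3 179.5 193.6] z 67.8
((486.11285400390625, 117.9769287109375), (30.970266342163086, 99.85107421875), 99.87653541564941)
```

The leading end is at about y = 194.5 and the plate centre at 114.5, i.e. TCP + 89.8. A centre of 160 needs 45.5 mm more.

Request:
apply_moves:
  rows:
    - [[0, -0.3, -3, 0, 0, 0, 0.6], [0, -0.3, -7, 0, 0, 0, 0.6], [0, -0.3, -11, 0, 0, 0, 0.6], [0, -0.3, -15, 0, 0, 0, 0.6], [0, -0.3, -19, 0, 0, 0, 0.6], [0, -0.3, -23, 0, 0, 0, 0.6], [0, -0.3, -27, 0, 0, 0, 0.6], [0, -0.3, -31, 0, 0, 0, 0.6], [0, -0.3, -35, 0, 0, 0, 0.6], [0, -0.3, -38, 0, 0, 0, 0.6], [0, -0.3, -41, 0, 0, 0, 0.6], [0, -0.3, -43, 0, 0, 0, 0.6], [0, -0.3, -44.5, 0, 0, 0, 0.6], [0, -0.3, -44.5, 0, 0, 0, 0.6], [0, -0.3, -44.5, 0, 0, 0, 0.6]]

```text
time: 11.3
ee_pos: [0.51, 0.0103, 0.0598]
tcp_rot: [105.4, 89.9, 27.7]
wrist_force: [-0.0, 0.9, -0.8]
opening: 0.0511
```

Request:
apply_moves:
  rows:
    - [[0, 0, 5, 0, 0, 0, 0.6], [0, 0, 12, 0, 0, 0, 0.6], [0, 0, 25, 0, 0, 0, 0.6], [-10, 0, 40, 0, 0, 0, 0.6], [-40, 0, 60, 0, 0, 0, 0.6], [-80, 0, 80, 0, 0, 0, 0.6], [-110, 0, 110, 0, 0, 0, 0.6], [-120, 0, 150, 0, 0, 0, 0.6], [-120, 0, 190, 0, 0, 0, 0.6], [-120, 0, 230, 0, 0, 0, 0.6], [-120, 0, 260, 0, 0, 0, 0.6], [-120, 0, 260, 0, 0, 0, 0.6]]

```text
time: 12.5
ee_pos: [0.5649, -0.2485, 0.1795]
tcp_rot: [87.3, 89.9, 9.4]
wrist_force: [-0.2, -0.3, -0.8]
opening: 0.0516
```

```bash
python3 - <<'E'
from h import *
goto(-45,70,60)
d=snap('top','top5.png'); snap('scene','scene5.png'); lead(d)
o,P=measure(d); print(o)
for l in ('weight','jar_red','jar_amber','syrup','mug','punnet'):
    print(l,[(np.round(r['at'],3).tolist(),round(r['confidence'],2)) for r in cams.find_in(l,d)])
E
```

```text
shift [ 1.195e+02  2.000e-01 -2.656e+02] turn [-0.006  0.    -0.001]
shift [ 1.195e+02  2.000e-01 -2.656e+02] turn [ 3.135e+00 -2.000e-03 -0.000e+00]
t 12.5 tcp [ 0.5649 -0.2485  0.1795] ledge [ -47.  -195.6] q [-23.8  13.5  14.   90.4   0.   54.2] F [-0.2 -0.3 -0.8] op 0.051616401069482606
axes [[0.001, 0.978, 0.209], [0.0, 0.209, -0.978], [-1.0, 0.001, 0.0]]
band n 481 x [-94.4   3. ] y [ 79.2  94.  108.9] z 67.7
((503.7565002441406, 34.6748161315918), (30.379077911376953, 99.66106414794922), 102.02494430541992)
{'plate': (((490.42657470703125, 97.65863800048828), (99.63709259033203, 159.10328674316406), 11.953214645385742), array([ 226,  198,   69,   50, 2437], dtype=int32)), 'ledge': (((564.5798950195312, -28.6568603515625), (240.10379028320312, 439.1929931640625), 12.40871810913086), array([  226,   132,   180,   123, 14487], dtype=int32))}
weight [([0.399, -0.113, 0.029], 0.77), ([0.757, -0.016, 0.049], 0.37)]
jar_red [([0.611, 0.088, 0.125], 0.59)]
jar_amber [([0.648, -0.092, 0.12], 0.96)]
syrup [([0.69, 0.144, 0.1], 0.95)]
mug [([0.778, -0.16, 0.038], 0.77)]
punnet [([0.76, -0.015, 0.05], 0.69)]
```

View pics/top5.png

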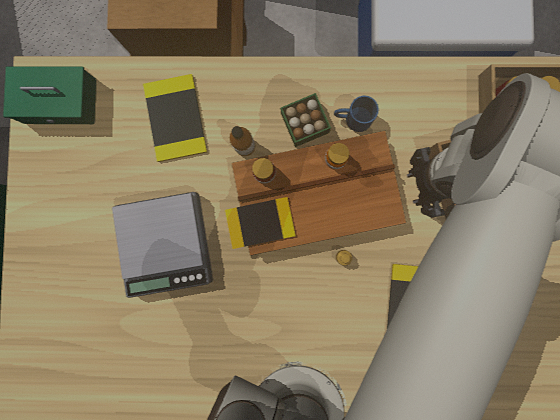

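View pics/scene5.png

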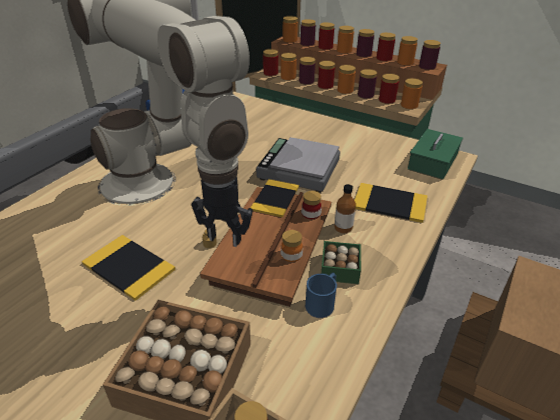

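The plate centre is at ledge (-45, 159) mm, 0.5° off square and at the right height for lying flat (band top z≈68). About 39 mm sticks out: the 30 mm band plus about 9 mm of slate. The other things haven't moved and the arm is clear.

```bash
python3 - <<'E'
from workcell import bot,get_obs
print(bot.job_done(), get_obs()['time'])
E
```

```text
the job is handed in; nothing more can be done
the job is handed in; nothing more can be done
```

I pushed the small plate (the one on the ledge) about 126 mm towards the scale, the ledge's +y end. I used two spread fingertips on its trailing edge, then backed the arm off and handed the job in at about 13 s of the 42 s. The hand-in gives no verdict.

- **Plate position:** the last top view puts the plate centre at ledge x = -45 mm, y = 159 mm, against the 148–175 mm required.
- **Overhang:** about 39 mm sticks out, the whole yellow band plus about 9 mm of slate.
- **Lie:** it is about 0.5° off square, and its top is at z ≈ 68 mm, which is right for lying flat. It does not reach over the front edge.
- **Other things:** the jars, bottle, punnet, mug and weight were all found within about 4 mm of where they started, which is the detector's own accuracy.
- **One disagreement:** partway through, a fit of the leading band alone showed about 2.5° of skew. The final fit of the whole plate did not, so I put that down to measurement noise on the short band.

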